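# Free the jammed paint bottle and stand it on the coaster

## Task

The blue paint bottle is jammed under the flap in the corner of the red crate. Draw it out and lay it down on its side on the drawing board and let go of it; then take it again and stand it upright, cap up, wholly on the cork coaster and let go. Do not drop or fling it, and leave the brush pot, ink jar, green cup and yellow jar where they stand.

Things in the scene. Friction and masses are not known exactly. Their poses are not given: they have to be found in the camera images.
- bottle: Square blue paint bottle, round white cap. Body 44 x 44 x 100 mm, 10 mm shoulder, cap 30 mm across and 30 mm long: 140 mm in all, 0.17 to 0.31 kg, centre of mass about 60 mm from its base. Origin: centre of the flat base; x runs along it to the cap, y and z square to its sides. Starts lying on the crate floor, cap end under the flap, base end uncovered for about 65 mm, turned about 0.56 rad from crate x to crate y.
- bottle_cap (a point): centre of the cap's outer end, 140 mm from the base along the bottle's x axis
- bottle_mid (a point): point on the bottle's axis 70 mm from the base
- crate: Red open crate fixed to the table, outside 310 mm (its x) x 250 mm (its y), walls 65 mm high and 5 mm thick, floor 5 mm thick. Origin under its centre on the table, z up. The flap covers its +x, +y corner.
- flap (a joint): Black flap, 75 mm long, 95 mm wide, 6 mm thick, hinged on the top of the crate's +x wall beside its +y wall, sprung down. 0 resting on the bottle (free edge 49 mm above the table), grows as it lifts (to 1.4), drops to -0.2 without the bottle. Presses the bottle down with about 2.5 N; the cap comes out from under it when the bottle is drawn base first along its axis by about 75 mm.
- flap_edge (a point): middle of the flap's free lower edge
- board: Wooden drawing board with white paper on top, fixed flat on the table, 280 mm (its x) x 200 mm (its y), top 6 mm above the table. Origin under its centre.
- coaster_top (a point): Centre of the top of the round cork coaster, 120 mm across, 6 mm thick, fixed on the table.
- brush_pot: Bystander: red pot, 76 mm wide, 100 mm high (brushes to 200 mm), origin under its centre
- ink: Bystander: dark ink jar, 40 mm wide, 70 mm high, origin under its centre
- water_cup: Bystander: green cup, 74 mm wide, 90 mm high, origin under its centre
- jar_in_crate: Bystander: yellow paint jar, 40 mm wide, 55 mm high, standing on the crate floor in its +x, -y corner, origin under its centre
Things that resemble listed ones, but are neither listed nor needed, are in the scene too. Leave any orange or turquoise look-alike of the bottle alone.

How it is judged:
By the outcome, as a careful person would: the job done as asked, in the order asked, and still so for the second after the job is handed in, with the robot touching nothing.
It also fails if it takes over 67 s, if anything falls off the work surface, if the arm or the gripper's body presses on something with over 40 N, if the wrist force passes 120 N, or if a joint passes its speed limit or range.

## Robot

A 7-joint arm with a two-finger parallel gripper is mounted at the origin on the work surface. World frame = base frame: x ahead of the robot, y to its left, z up, the work surface at z = 0. Lengths are in m, angles in rad, forces in N, time in s.
With the tool pointing down it reaches from about 0.4 to 0.85 m from the base axis. Payload 10.4 kg.
Tool frame: the origin (TCP) lies between the finger pads; the fingertips stand ahead of it and the grasp point (between the pads) lies 3 mm ahead of it (r.tips_ahead is the z of the fingertips in the tool frame, in m); z points along the fingers, y is the line along which they close (so a half turn about z gives the same grasp; the last joint's range is limited). The gripper opens to 87 mm and grips with 3 to 60 N. Pads are 19 mm wide; open, the fingers measure 117 mm over their backs; the gripper's body (75 mm by 190 mm) begins 51 mm behind the grasp point.
Start: joints at [1.289, 0.332, -0.065, 1.46, 0.022, 1.35, -0.088], TCP at [0.16, -0.604, 0.245] pointing down, gripper open.
Joint ranges: [-2.6, 2.6], [-0.5, 2.12], [-1.47, 1.34], [0.16, 2.42], [-1.27, 4.41], [0.06, 2.06], [-2.6, 2.6]. Speed limits (rad/s): [2.22, 2.22, 2.79, 2.79, 3.14, 3.14, 3.14].

## Interface

Orientations are given as a unit quaternion [x, y, z, w].
In Python, from bench import telemetry, camera, get_calibration, r gives the robot as it stands.
- The arm moves only by the tool drive_tool, never from a script. Its argument "series" is one flat list of numbers, 7 for each row, row after row: the turn, a rotation vector about the tool's x, y, z in units of 5 degrees (1.0 is 5 degrees), then the shift along the tool's x, y, z in units of 40 mm (1.0 is 40 mm), then the opening, from -1 (shut) to 1 (fully open). A call has 1 to 10 rows; each row is the pose to reach, as a shift and turn from the pose commanded when the call began, along the tool's axes at that moment; what a row does not reach only later rows make up. A row lasts 1/12 s, in which the tool goes at most 41.7 mm and 7.16 degrees, less where a joint would pass 70% of its speed; a pose out of reach is approached as far as the arm can. A call with a gripper value outside its range is refused whole. The fingers move at their own pace and stop on an object; "grip_force" is the grip in N (left out, the last holds). Time passes only in rows, so rows that repeat a pose let the fingers close. It gives the time, the measured TCP pose, the force, the opening and the grip force at its end, in the units of the state.
- telemetry.read_state(): the state, without advancing time (a new reading comes with each control period).
- camera(name): name is "scene" or "top" or "wrist"; returns the picture (480x640x3 uint8, red, green, blue); there is no depth.
- get_calibration(name): a dict with "fovy" (degrees; the focal length in pixels is half the picture's height over the tangent of half this angle, whatever the lens; pixels are square), "cx", "cy" (the principal point, pixels), "xyz" and "rotation" of the camera in the world. Camera axes: x right, y up, looking along -z (the intrinsics and any distortion apply to the point x, -y, -z); pixel columns grow to the right and rows downward; lengths in m; the calibration is good to about 2 mm. A picture is of the moment at which its call begins: read the wrist's pose just before it. get_calibration takes no time and is no camera call; for the wrist camera it gives the pose at the moment of the call.
- r.close_job(): hands the job in; it is judged then, once.
The state is a dict: "time": time; "joint_positions": joint angles; "joint_vel": joint speeds; "joint_torque": joint torques, N m; "ee_pos": TCP position; "eef_rot": TCP orientation; "ft_force": force on the tool from outside, world axes, zero at the start; "torque": the same for the moment, N m; "width": finger opening in m; "grip_force": force on a finger pad.
Only numpy, scipy, OpenCV 4.12 (cv2) and the standard library are available. Lean on these libraries where they do the work, as an engineer would, in place of code of your own. Each camera call takes 0.05 s, during which the arm holds its last target. There are 200 camera calls.

## Working session

There is one attempt and no reset: what is moved stays moved. The work goes in short steps, Python scripts to look and compute and a tool call to move; the robot and the scene stay as the last step left them, time stands still between calls to the robot, and variables do not carry over. Pictures are saved under pics/ and viewed, at most 12 in all, crops included, and the job is handed in when it is done.

Besides the shell and the picture viewer there is one more tool, called after "Emit:" as name(argument=value, ...) on one line, values as JSON. drive_tool: Moves the arm, as the interface text tells. Its arguments: {"type":"object","properties":{"series":{"type":"array"},"grip_force":{"type":"number"}},"required":["series"]}

```bash
ls; mkdir -p pics; python3 - <<'E'
from bench import telemetry, camera, get_calibration, r
import cv2
for n in ("scene","top"):
    im=camera(n); cv2.imwrite(f"pics/{n}0.png",im[:,:,::-1]); print(get_calibration(n))
print(get_calibration("wrist")); s=telemetry.read_state(); print(s, r.tips_ahead)
E
```

```text
pics
{'fovy': 52.53770797215614, 'cx': 317.6024754890539, 'cy': 232.9712009713827, 'xyz': array([ 0.91511982, -0.55061518,  0.98210033]), 'rotation': array([0.32737668, 0.08469364, 0.253751  , 0.90623503])}
{'fovy': 44.16003981500205, 'cx': 321.886589681568, 'cy': 246.73433446851345, 'xyz': array([0.39076853, 0.12108542, 1.7442633 ]), 'rotation': array([-0.02748723,  0.03205245,  0.71636571, -0.69644617])}
{'fovy': 66.65088117583574, 'cx': 322.1059491681138, 'cy': 239.43889138386237, 'xyz': array([ 0.23363292, -0.58446842,  0.38488306]), 'rotation': array([-0.11073537,  0.08603359, -0.60403618,  0.78452291])}
{'time': 0.1, 'joint_positions': array([ 1.28940612,  0.33281795, -0.064671  ,  1.46084284,  0.02158895,
        1.34991304, -0.08848752]), 'joint_vel': array([ 0.00015392, -0.00360046, -0.00023458, -0.00146456, -0.00275871,
       -0.00126463, -0.00029773]), 'joint_torque': array([ 1.15403986e-03, -6.24549365e+01,  2.44387327e-02, -3.90718138e+01,
       -6.14791433e-02,  3.65928013e-02,  7.76793763e-05]), 'ee_pos': array([ 0.15984779, -0.60388504,  0.24383454]), 'eef_rot': array([ 9.91639823e-01,  1.29035065e-01, -1.11029304e-04, -6.33568353e-04]), 'ft_force': array([0.90884234, 0.29780112, 0.69311227]), 'torque': array([ 0.05332356, -0.00124402,  0.01985054]), 'grip_force': 0.0, 'width': 0.08716678155132676} 0.022
```

View pics/top0.png

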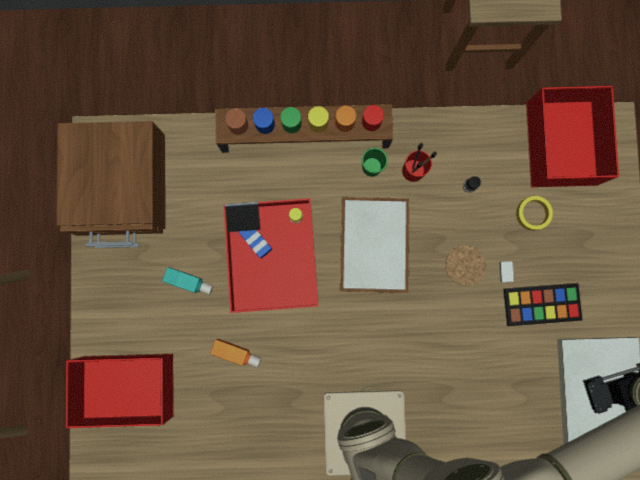

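View pics/scene0.png

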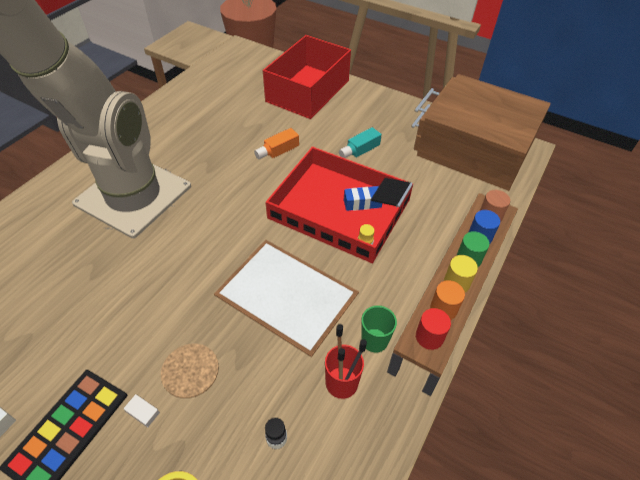

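The top view shows the blue bottle in the crate at about (257,243), with its cap end under the black flap at (243,217). Possible mix-ups:
- turquoise bottle (183,280)
- orange bottle (231,353)
- blue paint pot on the rack (263,120)
- blue squares in the palette (530,313)

The description (blue, in the crate, cap under the flap) picks the one at (257,243). I'll measure it and check a crop.

```bash
cat > h.py <<'E'
import numpy as np, cv2
from scipy.spatial.transform import Rotation as R
from bench import telemetry, camera, get_calibration, r
def ray(c,px):
    f=240/np.tan(np.radians(c['fovy'])/2); px=np.atleast_2d(px).astype(float)
    d=np.c_[(px[:,0]-c['cx'])/f,-(px[:,1]-c['cy'])/f,-np.ones(len(px))]
    return R.from_quat(c['rotation']).apply(d)
def plane(c,px,z):
    d=ray(c,px); return c['xyz']+d*((z-c['xyz'][2])/d[:,2])[:,None]
def proj(c,P):
    f=240/np.tan(np.radians(c['fovy'])/2); q=R.from_quat(c['rotation']).inv().apply(np.atleast_2d(P)-c['xyz'])
    return np.c_[c['cx']+f*q[:,0]/-q[:,2], c['cy']-f*q[:,1]/-q[:,2]]
def delta(pos,quat_or_none=None):
    """shift units (and turn units) from current tool pose to target"""
    s=telemetry.read_state(); T=R.from_quat(s['eef_rot'])
    sh=T.inv().apply(np.array(pos)-s['ee_pos'])/0.04
    tu=np.zeros(3) if quat_or_none is None else np.degrees((T.inv()*quat_or_none).as_rotvec())/5
    return np.round(tu,2),np.round(sh,2)
def down(yaw): # tool z down, tool y (closing) along world direction yaw
    y=np.array([np.cos(yaw),np.sin(yaw),0]); z=np.array([0,0,-1.]); return R.from_matrix(np.c_[np.cross(y,z),y,z])
def comp(mask,n=1):
    k,l,st,ce=cv2.connectedComponentsWithStats(mask.astype(np.uint8)); 
    o=np.argsort(-st[1:,4])[:n]+1; return [(l==i) for i in o]
E
python3 - <<'E'
from h import *
import cv2
for n,box in (("top",(340,190,412,300)),("scene",(205,235,370,360))):
    im=cv2.imread(f"pics/{n}0.png"); c=get_calibration(n); hsv=cv2.cvtColor(im,cv2.COLOR_BGR2HSV); H,S,V=cv2.split(hsv)
    # paper
    m=(S<40)&(V>150); mm=np.zeros_like(m); x0,y0,x1,y1=box; mm[y0:y1,x0:x1]=m[y0:y1,x0:x1]
    b=comp(mm)[0]; ys,xs=np.nonzero(b); q=cv2.boxPoints(cv2.minAreaRect(np.c_[xs,ys].astype(np.float32))) if n=="top" else cv2.approxPolyDP(cv2.convexHull(np.c_[xs,ys].astype(np.int32)),8,True)[:,0]
    P=plane(c,q,0.006); print(n,"paper",np.round(P[:,:2],3).tolist(), np.round(P.mean(0),3), np.linalg.norm(np.diff(P,axis=0),axis=1).round(3))
    # bottle blue
    m=(H>100)&(H<125)&(S>120)&(V>60); x0,y0,x1,y1=(225,205,300,300) if n=="top" else (335,175,400,215)
    mm=np.zeros_like(m); mm[y0:y1,x0:x1]=m[y0:y1,x0:x1]; ys,xs=np.nonzero(mm); rc=cv2.minAreaRect(np.c_[xs,ys].astype(np.float32)); print(n,"blue",rc,np.round(plane(c,cv2.boxPoints(rc),.049)[:,:2],3).tolist())
    # red crate
    m=((H<6)|(H>174))&(S>150)&(V>60); x0,y0,x1,y1=(215,190,325,320) if n=="top" else (260,145,420,262)
    mm=np.zeros_like(m); mm[y0:y1,x0:x1]=m[y0:y1,x0:x1]; b=comp(mm)[0]; ys,xs=np.nonzero(b)
    hull=cv2.approxPolyDP(cv2.convexHull(np.c_[xs,ys].astype(np.int32)),5,True)[:,0]; print(n,"crate",hull.tolist(),np.round(plane(c,hull,.065)[:,:2],3).tolist())
    # cork
    px={'top':[466,265],'scene':[190,370]}[n]; print(n,"cork",plane(c,px,.006).round(3))
im=cv2.imread("pics/top0.png")[195:315,215:325]; a=cv2.resize(im,(550,600),interpolation=cv2.INTER_CUBIC); cv2.imwrite("pics/crop0.png",a)
E
```

```text
top paper [[0.415, 0.048], [0.675, 0.036], [0.667, -0.144], [0.408, -0.129]] [ 0.541 -0.047  0.006] [0.26 0.18 0.26]
top blue ((254.7610626220703, 240.0840606689453), (34.43038558959961, 13.64045238494873), 48.8140754699707) [[0.584, 0.347], [0.609, 0.317], [0.533, 0.254], [0.508, 0.284]]
top crate [[317, 305], [230, 311], [224, 207], [309, 198]] [[0.368, 0.127], [0.358, 0.372], [0.654, 0.385], [0.674, 0.141]]
top cork [[ 0.472 -0.315  0.006]]
scene paper [[0.672, 0.036], [0.665, -0.143], [0.409, -0.132], [0.415, 0.044]] [ 0.54  -0.049  0.006] [0.179 0.256 0.176]
scene blue ((362.5235290527344, 197.8941192626953), (20.888526916503906, 35.70600509643555), 84.0938491821289) [[0.51, 0.282], [0.585, 0.345], [0.624, 0.279], [0.551, 0.219]]
scene crate [[411, 188], [373, 261], [267, 217], [266, 201], [311, 147]] [[0.667, 0.367], [0.689, 0.099], [0.4, 0.082], [0.367, 0.126], [0.355, 0.367]]
scene cork [[ 0.475 -0.315  0.006]]
```

View pics/crop0.png

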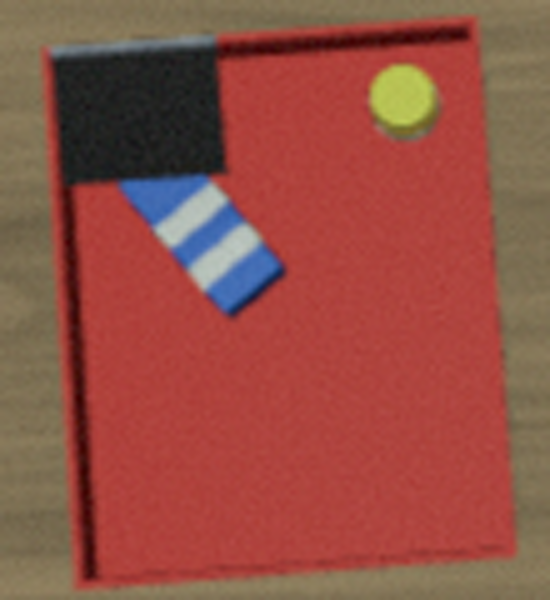

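The crop confirms the choice: a blue bottle with two white stripes, base at crop (258,294) and cap end under the black flap. Both views agree on the board centre (0.541,-0.048) and coaster (0.473,-0.315). I'll start towards the crate in big steps.

Emit:
drive_tool(series=[0, 0, -12, 7.6, -5.3, -1.4, 1, 0, 0, -12, 7.6, -5.3, -1.4, 1, 0, 0, -12, 7.6, -5.3, -1.4, 1, 0, 0, -12, 7.6, -5.3, -1.4, 1, 0, 0, -12, 7.6, -5.3, -1.4, 1, 0, 0, -12, 7.6, -5.3, -1.4, 1, 0, 0, -12, 7.6, -5.3, -1.4, 1, 0, 0, -12, 7.6, -5.3, -1.4, 1, 0, 0, -12, 7.6, -5.3, -1.4, 1, 0, 0, -12, 7.6, -5.3, -1.4, 1], grip_force=40)

```text
time: 0.93
ee_pos: [0.4053, -0.3141, 0.302]
eef_rot: [0.79, 0.613, 0.002, 0.001]
ft_force: [0.0, 0.3, 0.3]
width: 0.0869
grip_force: 0.0
```

```bash
python3 - <<'E'
from h import *
s=telemetry.read_state(); print(s['joint_positions'].round(2)); print(delta([.47,.05,.3],down(1.0)), delta([.47,.05,.3],down(0.8)))
E
```

```text
[ 0.98  0.08 -0.43  1.65  0.03  1.42  0.3 ]
(array([  0.04,   0.  , -14.33]), array([ 9.22, -0.69,  0.06])) (array([  0.04,   0.  , -12.04]), array([ 9.22, -0.69,  0.06]))
```

Emit:
drive_tool(series=[0, 0, -13, 9.2, -0.7, 0, 1, 0, 0, -13, 9.2, -0.7, 0, 1, 0, 0, -13, 9.2, -0.7, 0, 1, 0, 0, -13, 9.2, -0.7, 0, 1, 0, 0, -13, 9.2, -0.7, 0, 1, 0, 0, -13, 9.2, -0.7, 0, 1, 0, 0, -13, 9.2, -0.7, 0, 1, 0, 0, -13, 9.2, -0.7, 0, 1, 0, 0, -13, 9.2, -0.7, 0, 1, 0, 0, -13, 9.2, -0.7, 0, 1])

```text
time: 1.77
ee_pos: [0.4688, 0.0486, 0.3008]
eef_rot: [0.336, 0.942, 0.001, 0.0]
ft_force: [-0.5, 0.7, -0.7]
width: 0.0871
grip_force: 0.0
```

```bash
python3 - <<'E'
from h import *
s=telemetry.read_state(); print(s['joint_positions'].round(2)); print(delta([.52,.268,.25],down(2.26)))
E
```

```text
[ 0.62  0.   -0.8   1.72  0.    1.41  0.7 ]
(array([ 3.000e-02,  1.000e-02, -1.574e+01]), array([2.48, 5.06, 1.28]))
```

Emit:
drive_tool(series=[0, 0, -15.8, 2.5, 5.1, 1.3, 1, 0, 0, -15.8, 2.5, 5.1, 1.3, 1, 0, 0, -15.8, 2.5, 5.1, 1.3, 1, 0, 0, -15.8, 2.5, 5.1, 1.3, 1, 0, 0, -15.8, 2.5, 5.1, 1.3, 1, 0, 0, -15.8, 2.5, 5.1, 1.3, 1, 0, 0, -15.8, 2.5, 5.1, 1.3, 1, 0, 0, -15.8, 2.5, 5.1, 1.3, 1, 0, 0, -15.8, 2.5, 5.1, 1.3, 1, 0, 0, -15.8, 2.5, 5.1, 1.3, 1])

```text
time: 2.6
ee_pos: [0.5241, 0.2612, 0.2479]
eef_rot: [-0.274, 0.962, 0.0, -0.001]
ft_force: [-0.5, -0.7, 0.5]
width: 0.0867
grip_force: 0.0
```

Emit:
drive_tool(series=[0, 0, -1.5, 0, 0, 0, 1, 0, 0, -1.5, 0, 0, 0, 1, 0, 0, -1.5, 0, 0, 0, 1])

```text
time: 2.85
ee_pos: [0.5241, 0.261, 0.2481]
eef_rot: [-0.332, 0.943, 0.0, -0.0]
ft_force: [0.2, 0.1, 0.8]
width: 0.0871
grip_force: 0.0
```

```bash
python3 - <<'E'
from h import *
s=telemetry.read_state(); print(s['joint_positions'].round(2), s['ee_pos'], R.from_quat(s['eef_rot']).as_matrix()[:,1])
c=get_calibration("wrist"); im=camera("wrist")[:,:,::-1]; cv2.imwrite("pics/w1.png",im)
hsv=cv2.cvtColor(im,cv2.COLOR_BGR2HSV); H,S,V=cv2.split(hsv)
m=(H>100)&(H<125)&(S>120)&(V>50); m=cv2.morphologyEx(m.astype(np.uint8),cv2.MORPH_CLOSE,np.ones((25,25)))
b=comp(m)[0]; ys,xs=np.nonzero(b); q=cv2.approxPolyDP(cv2.convexHull(np.c_[xs,ys].astype(np.int32)),6,True)[:,0]
print(q.tolist(), plane(c,q,.049)[:,:2].round(3).tolist())
print(c['xyz'])
E
```

```text
[ 0.3   0.45 -1.1   1.52  0.4   1.42  1.42] [0.52411429 0.26100576 0.24807072] [-6.25513995e-01  7.80212805e-01  4.70011373e-04]
[[313, 213], [349, 213], [354, 224], [350, 314], [310, 289]] [[0.527, 0.252], [0.505, 0.279], [0.51, 0.289], [0.586, 0.348], [0.59, 0.298]]
[0.46449341 0.21325897 0.38918297]
```

View pics/w1.png

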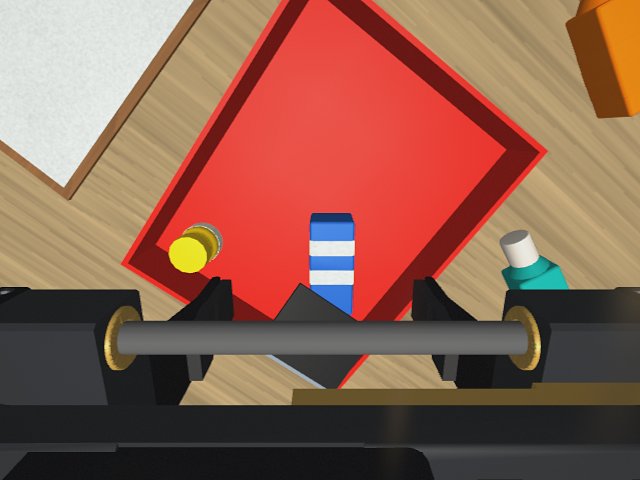

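The wrist view shows the bottle's striped top face: base edge from (309,223) to (354,223), sides running down to (310,289) and (351,312), and the flap corner at (300,285). I'm casting those pixels onto z = 0.049.

```bash
python3 - <<'E'
from h import *
c=get_calibration("wrist"); im=cv2.imread("pics/w1.png"); H,S,V=cv2.split(cv2.cvtColor(im,cv2.COLOR_BGR2HSV))
red=((H<8)|(H>172))&(S>120)
L=[];Rr=[]
for y in range(228,286,3):
    row=~red[y]; x=330
    a=x
    while row[a-1]:a-=1
    b=x
    while row[b+1]:b+=1
    L.append((a-.5,y)); Rr.append((b+.5,y))
PL=plane(c,L,.049)[:,:2]; PR=plane(c,Rr,.049)[:,:2]
for P in (PL,PR):
    vx,vy,x0,y0=cv2.fitLine(P.astype(np.float32),cv2.DIST_HUBER,0,.01,.01).ravel(); print("yaw",np.arctan2(vy,vx),x0,y0)
n=min(len(PL),len(PR)); print("width",np.linalg.norm(PL-PR,axis=1).round(4)[[0,8,-1]])
col=[im[y,332].tolist() for y in range(208,230)]; print(col)
for y in (222.5,223.5,224.5): print(plane(c,[[309.5,y],[332,y],[354.5,y]],.049).round(4).tolist())
E
```

```text
yaw 0.6640551 0.558919 0.27183414
yaw 0.67473114 0.5314274 0.307183
width [0.0443 0.0451 0.0433]
[[66, 76, 235], [65, 75, 235], [66, 76, 235], [66, 76, 239], [67, 76, 251], [100, 51, 7], [97, 52, 21], [99, 53, 26], [99, 53, 26], [99, 54, 26], [99, 54, 25], [99, 53, 25], [98, 53, 26], [117, 62, 27], [183, 93, 40], [208, 113, 56], [224, 131, 70], [229, 138, 75], [229, 138, 75], [228, 137, 75], [228, 136, 74], [228, 136, 73]]
[[0.536, 0.2551, 0.049], [0.5225, 0.2719, 0.049], [0.509, 0.2887, 0.049]]
[[0.5367, 0.2557, 0.049], [0.5233, 0.2725, 0.049], [0.5098, 0.2894, 0.049]]
[[0.5375, 0.2563, 0.049], [0.524, 0.2732, 0.049], [0.5105, 0.29, 0.049]]
```

```bash
python3 - <<'E'
from h import *
print(delta([.551,.2945,.033],down(2.241)))
E
```

```text
(array([ 0.  , -0.01,  0.05]), array([-1.05,  0.23,  5.38]))
```

Emit:
drive_tool(series=[0, 0, 0.05, -1.05, 0.25, 2.5, 1, 0, 0, 0.05, -1.05, 0.25, 2.5, 1, 0, 0, 0.05, -1.05, 0.25, 2.5, 1, 0, 0, 0.05, -1.05, 0.25, 3.3, 1, 0, 0, 0.05, -1.05, 0.25, 4, 1, 0, 0, 0.05, -1.05, 0.25, 4.5, 1, 0, 0, 0.05, -1.05, 0.25, 5, 1, 0, 0, 0.05, -1.05, 0.25, 5.3, 1, 0, 0, 0.05, -1.05, 0.25, 5.35, 1, 0, 0, 0.05, -1.05, 0.25, 5.35, 1])

```text
time: 3.73
ee_pos: [0.5503, 0.2955, 0.0344]
eef_rot: [-0.331, 0.944, -0.0, -0.0]
ft_force: [-0.2, -0.1, 0.5]
width: 0.0872
grip_force: 0.0
```

Emit:
drive_tool(series=[0, 0, 0, 0, 0, 0, -1, 0, 0, 0, 0, 0, 0, -1, 0, 0, 0, 0, 0, 0, -1, 0, 0, 0, 0, 0, 0, -1, 0, 0, 0, 0, 0, 0, -1, 0, 0, 0, 0, 0, 0, -1, 0, 0, 0, 0, 0, 0, -1])

```text
time: 4.32
ee_pos: [0.5505, 0.2956, 0.0347]
eef_rot: [-0.331, 0.944, -0.0, 0.0]
ft_force: [-0.1, 0.0, -0.1]
width: 0.0487
grip_force: 0.0
```

Not closed yet; I'll keep closing.

Emit:
drive_tool(series=[0, 0, 0, 0, 0, 0, -1, 0, 0, 0, 0, 0, 0, -1, 0, 0, 0, 0, 0, 0, -1, 0, 0, 0, 0, 0, 0, -1, 0, 0, 0, 0, 0, 0, -1])

```text
time: 4.73
ee_pos: [0.5506, 0.2954, 0.0346]
eef_rot: [-0.331, 0.944, -0.0, 0.0]
ft_force: [0.7, -0.8, 2.7]
width: 0.0436
grip_force: 39.9
```

Emit:
drive_tool(series=[0, 0, 0, 0.2, 0, 0, -1, 0, 0, 0, 0.45, 0, 0, -1, 0, 0, 0, 0.7, 0, 0, -1, 0, 0, 0, 0.95, 0, 0, -1, 0, 0, 0, 1.2, 0, 0, -1, 0, 0, 0, 1.45, 0, 0, -1, 0, 0, 0, 1.7, 0, 0, -1, 0, 0, 0, 1.95, 0, 0, -1, 0, 0, 0, 2.2, 0, 0, -1, 0, 0, 0, 2.3, 0, 0, -1])

```text
time: 5.57
ee_pos: [0.4777, 0.2375, 0.0346]
eef_rot: [-0.331, 0.943, -0.0, 0.0]
ft_force: [0.5, 0.2, 0.1]
width: 0.0435
grip_force: 39.9
```

```bash
python3 - <<'E'
from h import *
s=telemetry.read_state(); print(s['joint_positions'].round(2), s['ee_pos'])
a=camera("scene")[130:280,250:430]; c=get_calibration("wrist"); w=camera("wrist")
out=np.hstack([cv2.resize(a,(400,333)),cv2.resize(w,(400,300))[:,:]] if 0 else [cv2.resize(a,(400,300)),cv2.resize(w,(400,300))]); cv2.imwrite("pics/p2.png",out[:,:,::-1])
E
```

```text
[ 0.28  0.58 -1.01  1.87  0.58  1.02  1.28] [0.47765528 0.23750828 0.03457018]
```

View pics/p2.png

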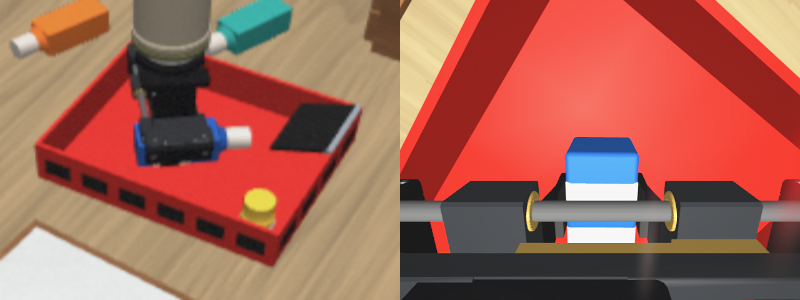

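The bottle is clear: the cap is free at (237,137), well left of the flap. Next is lift, turn and carry to the board.

Emit:
drive_tool(series=[0, 0, 0, 0, 0, -0.5, -1, 0, 0, 0, 0, 0, -1.2, -1, 0, 0, 0, 0, 0, -2, -1, 0, 0, 0, 0, 0, -2.8, -1, 0, 0, 1, 0, 0, -3.2, -1, 0, 0, 2, 0, 0, -3.5, -1, 0, 0, 3, 0, 0, -3.5, -1, 0, 0, 4, 0, 0, -3.5, -1, 0, 0, 5, 0, 0, -3.5, -1, 0, 0, 6, 0, 0, -3.5, -1])

```text
time: 6.5
ee_pos: [0.4785, 0.2382, 0.1743]
eef_rot: [-0.074, 0.997, 0.0, -0.0]
ft_force: [0.6, 0.1, -1.8]
width: 0.0436
grip_force: 39.9
```

```bash
python3 - <<'E'
from h import *
s=telemetry.read_state(); print(s['joint_positions'].round(2)); print(delta([.542,.1,.16],down(1)),delta([.542,-.015,.12],down(-.046)))
E
```

```text
[ 0.34  0.36 -1.05  1.75  0.33  1.22  0.92]
(array([-0.  , -0.01,  8.23]), array([-1.06, -3.65,  0.36])) (array([-1.000e-02, -1.000e-02,  2.022e+01]), array([-0.64, -6.5 ,  1.36]))
```

Emit:
drive_tool(series=[0, 0, 1, -0.1, -0.5, 0, -1, 0, 0, 2, -0.1, -1.1, 0, -1, 0, 0, 3, -0.2, -1.8, 0, -1, 0, 0, 4, -0.3, -2.5, 0, -1, 0, 0, 5, -0.3, -3.2, 0, -1, 0, 0, 6.2, -0.4, -4, 0, -1, 0, 0, 7.4, -0.5, -4.8, 0, -1, 0, 0, 8.6, -0.6, -5.6, 0, -1, 0, 0, 9.8, -0.6, -6.2, 0, -1, 0, 0, 11, -0.6, -6.5, 0, -1])

```text
time: 7.33
ee_pos: [0.542, -0.0193, 0.1739]
eef_rot: [0.397, 0.918, -0.001, -0.0]
ft_force: [0.8, -0.6, -2.1]
width: 0.0436
grip_force: 39.9
```

```bash
python3 - <<'E'
from h import *
s=telemetry.read_state(); print(s['joint_positions'].round(2)); print(delta([.542,-.015,.08],down(-.046)))
E
```

```text
[ 0.62  0.3  -0.78  1.74  0.22  1.2   0.54]
(array([-0.01,  0.  ,  9.16]), array([0.08, 0.08, 2.35]))
```

Emit:
drive_tool(series=[0, 0, 1, 0, 0, 0.2, -1, 0, 0, 2, 0, 0, 0.5, -1, 0, 0, 3.2, 0, 0, 0.8, -1, 0, 0, 4.4, 0, 0, 1.1, -1, 0, 0, 5.6, 0, 0, 1.4, -1, 0, 0, 6.8, 0, 0, 1.7, -1, 0, 0, 8, 0.1, 0.1, 2, -1, 0, 0, 9.2, 0.1, 0.1, 2.3, -1, 0, 0, 9.2, 0.1, 0.1, 2.6, -1, 0, 0, 9.2, 0.1, 0.1, 2.7, -1])

```text
time: 8.17
ee_pos: [0.5408, -0.0095, 0.0645]
eef_rot: [0.72, 0.694, -0.001, -0.001]
ft_force: [-0.5, -0.2, -2.0]
width: 0.0439
grip_force: 39.9
```

```bash
python3 - <<'E'
from h import *
s=telemetry.read_state(); print(s['joint_positions'].round(2)); print(delta([.542,-.015,.0360],down(-.046)))
a=camera("scene")[190:380,200:380]; cv2.imwrite("pics/p3.png",cv2.resize(a,(568,600))[:,:,::-1])
E
```

```text
[ 0.46  0.4  -0.62  1.85  0.27  0.99 -0.31]
(array([-0.03,  0.  ,  0.11]), array([-0.14,  0.04,  0.71]))
```

View pics/p3.png

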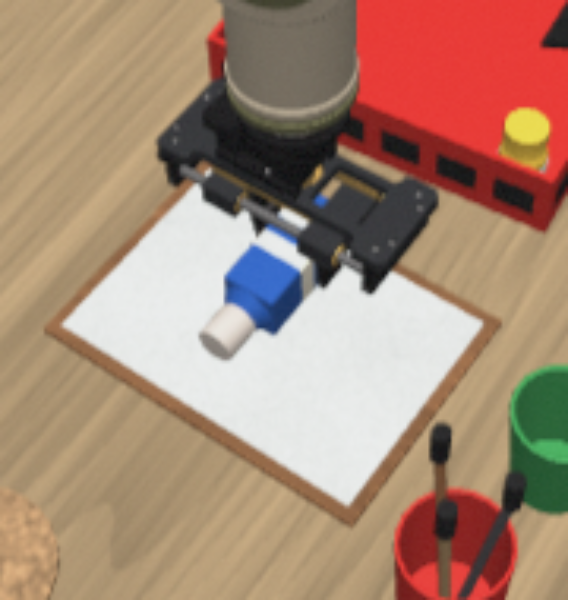

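The bottle hangs level over the paper with its cap at (225,333). I'll lower it gently.

Emit:
drive_tool(series=[0, 0, 0, -0.1, 0, 0.2, -1, 0, 0, 0, -0.1, 0, 0.4, -1, 0, 0, 0, -0.1, 0, 0.55, -1, 0, 0, 0, -0.1, 0, 0.63, -1, 0, 0, 0, -0.1, 0, 0.68, -1, 0, 0, 0, -0.1, 0, 0.7, -1, 0, 0, 0, -0.1, 0, 0.7, -1])

```text
time: 8.8
ee_pos: [0.5417, -0.0136, 0.0386]
eef_rot: [0.721, 0.693, 0.0, 0.0]
ft_force: [-0.1, 0.6, -1.8]
width: 0.0436
grip_force: 39.9
```

Emit:
drive_tool(series=[0, 0, 0, 0, 0, 0.03, -1, 0, 0, 0, 0, 0, 0.06, -1, 0, 0, 0, 0, 0, 0.08, -1, 0, 0, 0, 0, 0, 0.08, -1])

```text
time: 9.13
ee_pos: [0.5418, -0.0136, 0.0355]
eef_rot: [0.721, 0.693, 0.0, 0.0]
ft_force: [-0.9, -0.6, 0.0]
width: 0.0435
grip_force: 39.9
```

The weight is now on the board. I'll release slowly and back off upward.

Emit:
drive_tool(series=[0, 0, 0, 0, 0, 0, 0.1, 0, 0, 0, 0, 0, 0, 0.1, 0, 0, 0, 0, 0, 0, 0.3, 0, 0, 0, 0, 0, 0, 1, 0, 0, 0, 0, 0, 0, 1, 0, 0, 0, 0, 0, 0, 1, 0, 0, 0, 0, 0, 0, 1, 0, 0, 0, 0, 0, 0, 1, 0, 0, 0, 0, 0, 0, 1, 0, 0, 0, 0, 0, 0, 1])

```text
time: 9.97
ee_pos: [0.5417, -0.0136, 0.0353]
eef_rot: [0.721, 0.693, -0.0, 0.0]
ft_force: [0.9, -0.9, 0.4]
width: 0.0856
grip_force: 0.0
```

Emit:
drive_tool(series=[0, 0, 0, 0, 0, -0.5, 1, 0, 0, 0, 0, 0, -1.2, 1, 0, 0, 0, 0, 0, -2, 1, 0, 0, 0, 0, 0, -2.5, 1, 0, 0, 0, 1, 0, -2.7, 1, 0, 0, 0, 2, 0, -2.7, 1, 0, 0, 0, 2.5, 0, -2.7, 1, 0, 0, 0, 2.5, 0, -2.7, 1])

```text
time: 10.63
ee_pos: [0.5451, 0.0925, 0.1441]
eef_rot: [0.719, 0.695, 0.001, -0.001]
ft_force: [-0.3, -0.1, -0.0]
width: 0.0871
grip_force: 0.0
```

```bash
python3 - <<'E'
from h import *
s=telemetry.read_state(); print(s['joint_positions'].round(2),s['ee_pos'])
c=get_calibration("wrist"); w=camera("wrist")[:,:,::-1]; cv2.imwrite("pics/w4.png",w)
H,S,V=cv2.split(cv2.cvtColor(w,cv2.COLOR_BGR2HSV)); m=(H>100)&(H<125)&(S>100)&(V>50)
m=cv2.morphologyEx(m.astype(np.uint8),cv2.MORPH_CLOSE,np.ones((41,41))); ys,xs=np.nonzero(comp(m)[0]); q=cv2.approxPolyDP(cv2.convexHull(np.c_[xs,ys].astype(np.int32)),5,True)[:,0]
print(q.tolist(),plane(c,q,.05)[:,:2].round(3).tolist())
E
```

```text
[ 0.34  0.33 -0.7   1.75  0.23  1.14 -0.46] [0.54511786 0.09248469 0.14405966]
[[350, 388], [294, 388], [298, 316], [347, 317]] [[0.563, -0.017], [0.52, -0.016], [0.526, 0.045], [0.561, 0.043]]
```

View pics/w4.png

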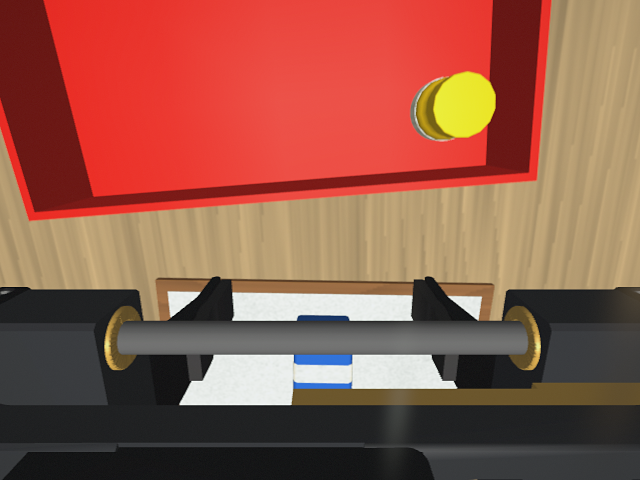

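It was laid on the board and let go: blue body at about (323,350), with its x centre at 0.5415, where I expected. I'll regrasp at about 85 mm from the base, tilted 25°, so the tool need not go fully horizontal when standing it.

```bash
python3 - <<'E'
from h import *
s=telemetry.read_state(); T=R.from_quat(s['eef_rot'])
Q=down(-.046)*R.from_rotvec([0,np.radians(25),0]); z=Q.apply([0,0,1]); G=np.array([.5417,-.061,.032]); print(z.round(2))
for h in (.08,0): print(delta(G-.003*z+[0,0,h],Q))
a=camera("scene"); c=get_calibration("scene"); H,S,V=cv2.split(cv2.cvtColor(a,cv2.COLOR_RGB2HSV)); m=(H>100)&(H<125)&(S>100)&(V>60)
m[:,:215]=0;m[:235]=0;m[355:]=0;m[:,365:]=0
ys,xs=np.nonzero(m); print(len(xs),xs.min(),xs.max(),ys.min(),ys.max(), proj(c,[[.5417,.024,.05],[.5417,-.076,.05],[.5417,-.076,.006]]).round(0).tolist())
cv2.imwrite("pics/p5.png",cv2.resize(a[200:360,200:380],(675,600))[:,:,::-1])
E
```

```text
[ 0.02  0.42 -0.91]
(array([-0.02,  4.99,  0.12]), array([-3.79,  0.04,  0.72]))
(array([-0.02,  4.99,  0.12]), array([-3.79,  0.04,  2.72]))
665 272 309 258 303 [[303.0, 260.0], [279.0, 291.0], [280.0, 301.0]]
```

View pics/p5.png

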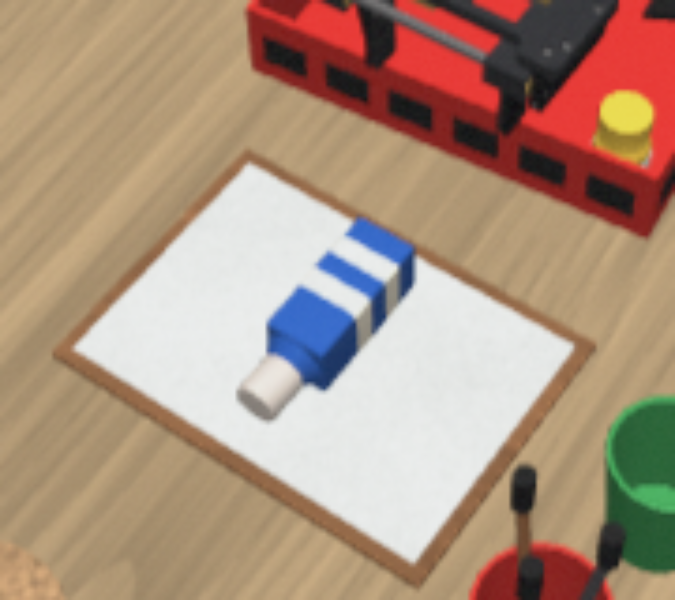

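The crop shows the bottle flat on the paper: base edge at (387,234), body end at (295,342), cap end at (258,408). The body end falls within 1 px of where I predicted.

Emit:
drive_tool(series=[0, 1, 0, -0.7, 0, 0, 1, 0, 2, 0, -1.5, 0, 0.1, 1, 0, 3, 0, -2.3, 0, 0.3, 1, 0, 4, 0, -3.1, 0, 0.5, 1, 0, 5, 0.1, -3.8, 0, 0.7, 1, 0, 5, 0.1, -3.8, 0, 1.3, 1, 0, 5, 0.1, -3.8, 0, 1.9, 1, 0, 5, 0.1, -3.8, 0, 2.4, 1, 0, 5, 0.1, -3.8, 0, 2.65, 1, 0, 5, 0.1, -3.8, 0, 2.7, 1])

```text
time: 11.57
ee_pos: [0.5381, -0.0666, 0.0334]
eef_rot: [0.708, 0.672, 0.155, -0.151]
ft_force: [0.3, 1.0, -0.8]
width: 0.0869
grip_force: 0.0
```

```bash
python3 - <<'E'
from h import *
s=telemetry.read_state(); print(s['joint_positions'].round(2))
Q=down(-.046)*R.from_rotvec([0,np.radians(25),0]); z=Q.apply([0,0,1]); G=np.array([.5417,-.061,.032]); print(delta(G-.003*z,Q))
E
```

```text
[ 0.82  0.56 -0.65  1.8  -0.12  0.97  0.26]
(array([-0.03, -0.01, -0.07]), array([0.11, 0.08, 0.02]))
```

Emit:
drive_tool(series=[0, 0, 0, 0.1, 0.08, 0, 1, 0, 0, 0, 0.1, 0.08, 0, 1, 0, 0, 0, 0.1, 0.08, 0, -1, 0, 0, 0, 0.1, 0.08, 0, -1, 0, 0, 0, 0.1, 0.08, 0, -1, 0, 0, 0, 0.1, 0.08, 0, -1, 0, 0, 0, 0.1, 0.08, 0, -1, 0, 0, 0, 0.1, 0.08, 0, -1, 0, 0, 0, 0.1, 0.08, 0, -1, 0, 0, 0, 0.1, 0.08, 0, -1])

```text
time: 12.4
ee_pos: [0.5428, -0.0622, 0.037]
eef_rot: [0.707, 0.673, 0.156, -0.15]
ft_force: [0.6, -1.6, 0.6]
width: 0.044
grip_force: 39.8
```

Emit:
drive_tool(series=[0, 0, 0, 0, 0, 0, -1, 0, 0, 0, 0, 0, 0, -1, 0, 0, 0, 0, 0, 0, -1, 0, 0, 0, 0, 0, 0, -1])

```text
time: 12.73
ee_pos: [0.5428, -0.0621, 0.037]
eef_rot: [0.707, 0.673, 0.156, -0.15]
ft_force: [-2.8, -0.4, 1.0]
width: 0.0439
grip_force: 39.8
```

```bash
python3 - <<'E'
from h import *
s=telemetry.read_state(); T=R.from_quat(s['eef_rot'])
print(s['joint_positions'].round(2), delta(s['ee_pos']+[-.02,-.03,.20]))
E
```

```text
[ 0.81  0.56 -0.65  1.79 -0.12  0.97  0.25] (array([0., 0., 0.]), array([ 1.41, -0.47, -4.86]))
```

Emit:
drive_tool(series=[0, 0, 0, 0.2, 0, -0.4, -1, 0, 0, 0, 0.5, 0, -1.1, -1, 0, 0, 0, 0.9, 0, -1.9, -1, 0, 0, 0, 1.3, 0, -2.8, -1, 0, -1, 0, 1.7, 0, -3.6, -1, 0, -2, 0, 2, 0, -4.2, -1, 0, -3.2, 0, 2.1, 0, -4.5, -1, 0, -4.4, 0, 2.1, 0, -4.5, -1, 0, -5.6, 0, 2.1, 0, -4.5, -1, 0, -6.8, 0, 2.1, 0, -4.5, -1])

```text
time: 13.57
ee_pos: [0.544, -0.062, 0.2369]
eef_rot: [0.722, 0.687, -0.058, 0.057]
ft_force: [-1.0, 0.5, -2.8]
width: 0.0438
grip_force: 39.8
```

Emit:
drive_tool(series=[0, -1.2, 0, 0, 0, 0, -1, 0, -2.4, 0, 0, 0, 0, -1, 0, -3.6, 0, 0, 0, 0, -1, 0, -4.8, 0, 0, 0, 0, -1, 0, -6, 0, 0, 0, 0, -1, 0, -7.2, 0, 0, 0, 0, -1, 0, -8.4, 0, 0, 0, 0, -1, 0, -9.6, 0, 0, 0, 0, -1, 0, -10.8, 0, 0, 0, 0, -1, 0, -11.2, 0, 0, 0, 0, -1])

```text
time: 14.4
ee_pos: [0.5429, -0.0603, 0.2333]
eef_rot: [0.608, 0.583, -0.391, 0.371]
ft_force: [-0.8, 0.1, -2.6]
width: 0.0436
grip_force: 39.8
```

```bash
python3 - <<'E'
from h import *
s=telemetry.read_state(); T=R.from_quat(s['eef_rot']); M=T.as_matrix()
print(s['joint_positions'].round(2)); print(M.round(2))
a=camera("scene"); cv2.imwrite("pics/p6.png",a[:,:,::-1])
for yaw in (-.046,-.3,-.6):
    Q=down(yaw)*R.from_rotvec([0,np.radians(-65),0]); z=Q.apply([0,0,1])
    print(yaw,z.round(2),delta(np.array([.473,-.315,.21])-.003*z,Q))
E
```

```text
[-0.03  0.55 -0.58  1.69  1.1   1.89 -0.87]
[[ 0.01  1.   -0.04]
 [ 0.42 -0.04 -0.91]
 [-0.91 -0.01 -0.42]]
-0.046 [-0.04 -0.91 -0.42] (array([-0.03,  0.04,  0.08]), array([-2.17, -1.45,  6.01]))
-0.3 [-0.27 -0.87 -0.42] (array([2.62, 0.05, 1.31]), array([-2.17, -1.44,  6.01]))
-0.6 [-0.51 -0.75 -0.42] (array([5.73, 0.06, 2.75]), array([-2.17, -1.42,  6.02]))
```

View pics/p6.png

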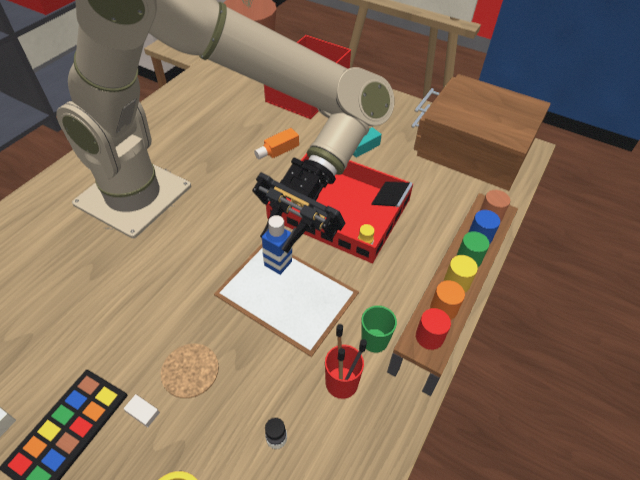

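The picture shows the bottle upright, cap up, at (276,245) above the board; the coaster is at (190,370). I'll carry it there while turning the tool with the arm.

Emit:
drive_tool(series=[0.4, 0, 0.2, -0.2, -0.1, 0.5, -1, 1, 0, 0.4, -0.4, -0.3, 1.2, -1, 1.5, 0, 0.7, -0.7, -0.5, 2, -1, 2.1, 0, 1, -1, -0.7, 2.8, -1, 2.7, 0, 1.2, -1.3, -0.9, 3.6, -1, 3.3, 0, 1.5, -1.6, -1.1, 4.4, -1, 3.8, 0, 1.8, -1.9, -1.2, 5.1, -1, 4.3, 0, 2, -2.1, -1.4, 5.7, -1, 4.7, 0, 2.2, -2.2, -1.4, 6, -1, 4.7, 0, 2.2, -2.2, -1.4, 6, -1])

```text
time: 15.28
ee_pos: [0.4732, -0.3185, 0.2146]
eef_rot: [0.728, 0.426, -0.463, 0.272]
ft_force: [0.1, 0.0, -1.1]
width: 0.0435
grip_force: 39.8
```

```bash
python3 - <<'E'
from h import *
s=telemetry.read_state(); print(s['joint_positions'].round(2),s['ee_pos'])
# bottle pose check from scene view
a=camera("scene"); c=get_calibration("scene"); t=camera("top"); ct=get_calibration("top")
H,S,V=cv2.split(cv2.cvtColor(a,cv2.COLOR_RGB2HSV)); 
C=s['ee_pos']; P=proj(c,[C+[0,0,.055],C,C-[0,0,.085]]); print(P.round(1).tolist())
x,y=P[1].astype(int); x0,y0=x-75,y-75; crop=a[y0:y0+150,x0:x0+150]; print(x0,y0)
tp=proj(ct,C)[0].astype(int); tc=t[tp[1]-50:tp[1]+50,tp[0]-50:tp[0]+50]; print('top',tp)
cv2.imwrite("pics/p7.png",np.hstack([cv2.resize(crop,(400,400)),cv2.resize(tc,(400,400))])[:,:,::-1])
Q=down(-.52)*R.from_rotvec([0,np.radians(-65),0]); z=Q.apply([0,0,1]); print(delta(np.array([.473,-.315,.11])-.003*z,Q))
E
```

```text
[ 0.31  0.56 -0.37  1.66  1.06  1.79 -0.84] [ 0.4732005  -0.31853044  0.21463564]
[[158.3, 305.6], [165.8, 321.7], [176.0, 343.9]]
90 246
top [487 260]
(array([ 0.17, -0.03,  0.08]), array([ 2.35, -0.03,  1.06]))
```

View pics/p7.png

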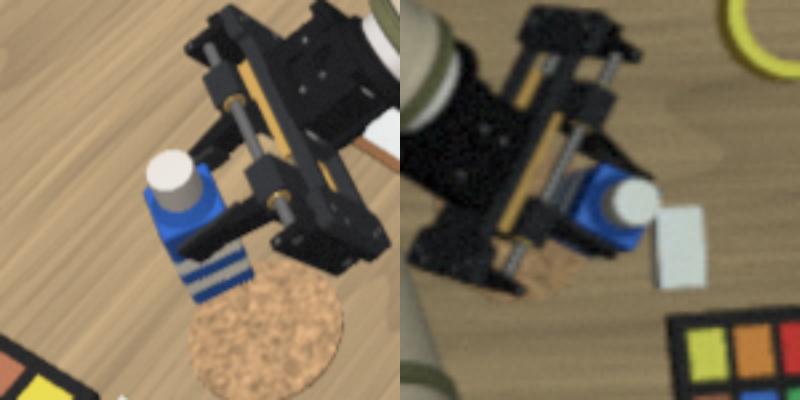

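Both crops show the bottle vertical, with the cap at left-crop (176,168), over the coaster. Descending.

Emit:
drive_tool(series=[0.2, 0, 0.1, 0.3, 0, 0.1, -1, 0.2, 0, 0.1, 0.7, 0, 0.3, -1, 0.2, 0, 0.1, 1.1, 0, 0.5, -1, 0.2, 0, 0.1, 1.5, 0, 0.6, -1, 0.2, 0, 0.1, 1.9, 0, 0.8, -1, 0.2, 0, 0.1, 2.2, 0, 0.9, -1, 0.2, 0, 0.1, 2.3, 0, 0.95, -1, 0.2, 0, 0.1, 2.3, 0, 0.95, -1])

```text
time: 16.05
ee_pos: [0.477, -0.3092, 0.1139]
eef_rot: [0.729, 0.424, -0.465, 0.269]
ft_force: [-0.6, -1.0, -1.3]
width: 0.0438
grip_force: 39.8
```

```bash
python3 - <<'E'
from h import *
s=telemetry.read_state(); T=R.from_quat(s['eef_rot']); print(s['joint_positions'].round(2),T.as_matrix().round(3).tolist(),T.inv().apply([0,0,-.01]).round(4)/.04)
z=T.apply([0,0,1]); ax=s['ee_pos']+.008*z; print(ax)
w=camera("scene"); c=get_calibration("scene"); a=w[290:420,120:250]; cv2.imwrite("pics/p8.png",cv2.resize(a,(600,600))[:,:,::-1])
E
```

```text
[ 0.28  0.72 -0.36  1.67  1.07  1.72 -0.99] [[0.208, 0.868, -0.451], [0.368, -0.497, -0.786], [-0.906, -0.002, -0.423]] [0.2275 0.     0.105 ]
[ 0.4734305  -0.31545788  0.11056594]
```

View pics/p8.png

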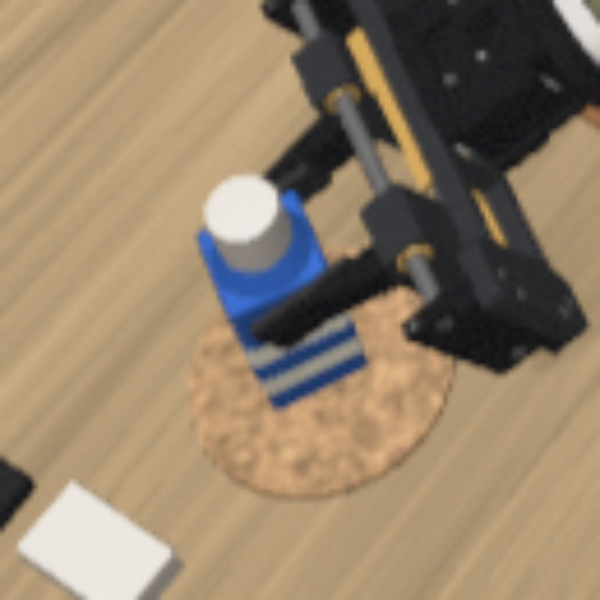

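The bottle is centred above the coaster: base edge near (320,385), and the coaster spans x 190–455. I'll lower it in small steps while watching the force.

Emit:
drive_tool(series=[0, 0, 0, 0.08, 0, 0.04, -1, 0, 0, 0, 0.16, 0, 0.07, -1, 0, 0, 0, 0.23, 0, 0.1, -1, 0, 0, 0, 0.28, 0, 0.13, -1, 0, 0, 0, 0.32, 0, 0.15, -1, 0, 0, 0, 0.32, 0, 0.15, -1])

```text
time: 16.6
ee_pos: [0.4768, -0.3099, 0.1002]
eef_rot: [0.73, 0.423, -0.465, 0.269]
ft_force: [-0.3, -0.1, -2.2]
width: 0.044
grip_force: 39.8
```

Emit:
drive_tool(series=[0, 0, 0, 0.03, 0, 0.01, -1, 0, 0, 0, 0.06, 0, 0.03, -1, 0, 0, 0, 0.09, 0, 0.04, -1, 0, 0, 0, 0.09, 0, 0.04, -1])

```text
time: 16.93
ee_pos: [0.4769, -0.3098, 0.0964]
eef_rot: [0.73, 0.423, -0.465, 0.269]
ft_force: [0.4, 0.5, -1.0]
width: 0.0436
grip_force: 39.8
```

Emit:
drive_tool(series=[0, 0, 0, 0.02, 0, 0.01, -1, 0, 0, 0, 0.05, 0, 0.02, -1, 0, 0, 0, 0.05, 0, 0.02, -1, 0, 0, 0, 0.05, 0, 0.02, -1])

```text
time: 17.27
ee_pos: [0.477, -0.3097, 0.0944]
eef_rot: [0.73, 0.423, -0.465, 0.269]
ft_force: [0.0, -0.9, -2.4]
width: 0.0438
grip_force: 39.8
```

Emit:
drive_tool(series=[0, 0, 0, 0.02, 0, 0.01, -1, 0, 0, 0, 0.05, 0, 0.02, -1, 0, 0, 0, 0.05, 0, 0.02, -1, 0, 0, 0, 0.05, 0, 0.02, -1])

```text
time: 17.6
ee_pos: [0.4771, -0.3098, 0.0934]
eef_rot: [0.729, 0.422, -0.466, 0.27]
ft_force: [-1.9, 0.8, 5.0]
width: 0.0435
grip_force: 39.8
```

Contact is at the expected height (s ≈ 85 mm). I'll ease up 1 mm, release, then back out along the tool axis.

Emit:
drive_tool(series=[0, 0, 0, -0.02, 0, -0.01, -1, 0, 0, 0, -0.02, 0, -0.01, -1, 0, 0, 0, -0.02, 0, -0.01, 0.1, 0, 0, 0, -0.02, 0, -0.01, 0.15, 0, 0, 0, -0.02, 0, -0.01, 0.3, 0, 0, 0, -0.02, 0, -0.01, 0.6, 0, 0, 0, -0.02, 0, -0.01, 1, 0, 0, 0, -0.02, 0, -0.01, 1, 0, 0, 0, -0.02, 0, -0.01, 1, 0, 0, 0, -0.02, 0, -0.01, 1])

```text
time: 18.43
ee_pos: [0.4771, -0.3096, 0.0932]
eef_rot: [0.73, 0.423, -0.465, 0.269]
ft_force: [0.5, 0.7, 0.8]
width: 0.0814
grip_force: 0.0
```

Emit:
drive_tool(series=[0, 0, 0, 0, 0, 0, 1, 0, 0, 0, 0, 0, 0, 1, 0, 0, 0, 0, 0, -0.3, 1, 0, 0, 0, 0, 0, -0.8, 1, 0, 0, 0, 0, 0, -1.4, 1, 0, 0, 0, 0, 0, -2, 1, 0, 0, 0, 0, 0, -2.7, 1, 0, 0, 0, 0, 0, -3.2, 1, 0, 0, 0, 0, 0, -3.5, 1, 0, 0, 0, 0, 0, -3.5, 1])

```text
time: 19.27
ee_pos: [0.542, -0.1966, 0.153]
eef_rot: [0.73, 0.424, -0.464, 0.27]
ft_force: [-0.1, -0.1, 0.9]
width: 0.0869
grip_force: 0.0
```

```bash
python3 - <<'E'
from h import *
s=telemetry.read_state(); print(s['time'],s['ee_pos'],s['joint_positions'].round(2))
w=camera("scene"); cv2.imwrite("pics/p9.png",w[:,:,::-1])
c=get_calibration("scene"); print(proj(c,[[.4735,-.3155,.146],[.4735,-.3155,.006]]).round(1))
E
```

```text
19.2667 [ 0.5419981  -0.19658322  0.15299381] [ 0.13  0.78 -0.41  1.47  1.    1.92 -0.99]
[[175.3 338.7]
 [189.5 369.8]]
```

View pics/p9.png

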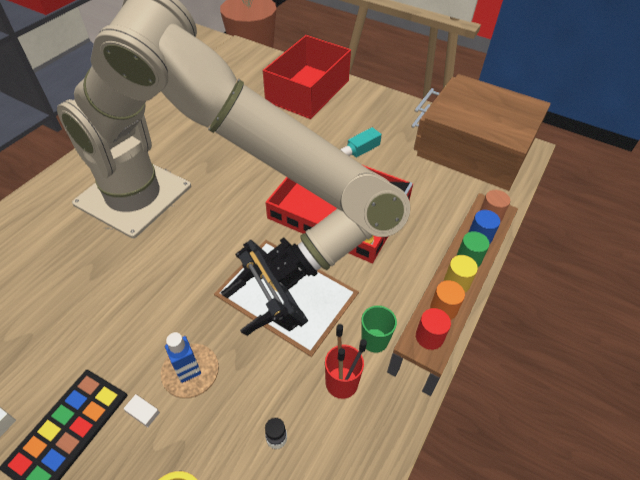

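The picture shows the bottle upright on the coaster, cap at (174,339) against the predicted (175,339). The arm is clear and the visible bystanders are where they stood.

```bash
python3 -c "
from bench import r
print(r.close_job())"
```

```text
the job is handed in; nothing more can be done
None
```

The blue bottle was drawn out from under the flap, laid on the drawing board and released, then stood cap up on the cork coaster and released; I handed the job in at about 19 s, well under the 67 s limit.

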